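# Clamp the cheese in the raclette holder

### The job

Slide the cheese block gently home on the board of the raclette holder, until both its cut faces lie on the two rails, then turn the T-handle clockwise until you feel the pad clamp the cheese firmly, without bruising it, and let go. Leave everything else on the counter alone.

Things in the scene. Friction and masses are not known exactly. Their poses are not given: they have to be found in the camera images.
- holder: Raclette cheese holder, fixed: white base board 210x130 mm, its top 12 mm above the worktop, grey column, arm over the board with a screw clamp at its end. Origin: on the worktop under the screw axis. +x points from the board's open end (x = -125 mm) to the column (x = +55 mm), z up. The arm is 34 mm wide, its end at x = -17 mm, z from 98 to 124 mm.
- home (a point): Where the cheese's origin is when home: on the board's top, axes as the holder's, at x = -22 mm, y = 0 in its frame. Two low smooth steel rails, 22 mm high above the board, form a V that narrows towards the column; home, the wedge's two cut faces lie flat on them and the cheese's +x axis is along this +y axis.
- cheese: Triangular block of golden hard cheese on the holder's board, 114 mm wide, 124 mm from tip to rounded rind, 51 mm high, 0.2 to 0.42 kg. Origin: middle of its underside; tip 62 mm along -y, rind 62 mm along +y. Starts 25 to 40 mm short of home, a little askew. A push of 1 to 5 N slides it; if it jams askew in the V, push beside the middle to straighten it. Over 40 N harms it.
- handle_grip (a point): Centre of the T-handle's crossbar, on the screw axis, 159 mm above the worktop, the same however it is turned. The crossbar is a straight level steel bar 76 mm long, 12 mm thick, 18 mm tall, its underside 26 mm above the arm, free all round but for an 18 mm round neck below its middle. The point's y axis runs along the bar; it starts up to 0.6 rad clockwise of the holder's y axis.
- hub (a point): Top of the arm where the T-handle enters, on the screw axis. Turned clockwise from above, the screw moves the pad down 6.5 mm per rad; it stays where left. The bar sits on it through a spring (2.5 N m per rad), so it yields a little and springs back when let go. Free turning takes 0.3 N m; once the pad presses, 0.3 N m more per rad. Firm: about 0.18 above free; 0.10 to 0.26 is good.
- spindle: Steel spindle that moves straight down out of the arm's end, with a sprung white pad, 26 mm across, below. Origin: its upper end, hidden in the arm. The pad's reach below it is set anew each time (38 to 48 mm) and not measured: feel or see when it touches. At first 3 to 18 mm over the cheese. It presses 7 N per mm (45 N per rad of the screw): 15 to 40 N is firm, over 60 N bruises.
- label_roll_01: Bystander: white roll of labels lying flat, 60 mm across, 32 mm high. Origin: centre of its underside.
- pick_cup_01: Bystander: cup of tasting picks, 65 mm across, 70 mm high. Origin: centre of its underside.
- olive_dish_01: Bystander: small dish of olives, 69 mm across, 34 mm high. Origin: centre of its underside.

How it is judged:
By the outcome, as a careful person would: the job done as asked, in the order asked, and still so for the second after the job is handed in, with the robot touching nothing.
It also fails if it takes over 72 s, if anything falls off the work surface, if the arm or the gripper's body presses on something with over 40 N, if the wrist force passes 120 N, or if a joint passes its speed limit or range.

### The arm

A 6-joint arm with a two-finger parallel gripper is mounted at the origin on a cart in front of the work surface, level with it; the furniture and walls round the work are solid. World frame = base frame: x ahead of the robot, y to its left, z up, the work surface at z = 0. Lengths are in m, angles in degrees, forces in N, time in s.
With the tool pointing down it reaches from about 0.35 to 0.95 m from the base axis. Payload 17.4 kg.
Tool frame: the origin (TCP) lies at the very end of the fingers, on their centre line; the grasp point (between the pads) lies 19 mm behind it (env.hold_point_z is the distance from the TCP to the grasp point, in m); z points along the fingers, y is the line along which they close (so a half turn about z gives the same grasp; the last joint's range is limited). The gripper opens to 93 mm and grips with 3 to 60 N. Pads are 15 mm wide; open, the fingers measure 128 mm over their backs; the gripper's body (75 mm by 188 mm) begins 65 mm behind the grasp point.
Start: joints at [64.584, 6.646, 82.598, -0, 90.757, -2.166], TCP at [0.266, 0.62, 0.219] pointing down, gripper open.
Joint ranges: [-162.19, 162.19], [-47.58, 125.68], [4.15, 143.07], [-65.23, 245.23], [0.69, 171.88], [-170.13, 170.13]. Speed limits (degrees/s): [108.29, 108.29, 127.2, 180, 180, 180].

### API

Orientations are given as [roll, pitch, yaw] about the fixed x, y, z axes, in that order (R = Rz(yaw) Ry(pitch) Rx(roll)).
In Python, from rig import env gives the robot as it stands. The module is installed in compiled form; this text tells all that it offers.
- The arm moves only by the shell command python3 -m pendant 'ROWS'. ROWS is a JSON object whose one key "targets" holds a list of rows, each a list of 7 numbers: the shift along the world's x, y, z in cm, then the turn, a rotation vector about the world's x, y, z in degrees, then the closure, from -1 (fully open) to 1 (shut). A call has 1 to 5 rows; each row shifts and turns the commanded pose from where the row before left it; what a row does not reach is not made up. A row lasts 1/12 s, in which the tool goes at most 41.7 mm and 7.16 degrees, less where a joint would pass 70% of its speed; a pose out of reach is approached as far as the arm can. A call with a gripper value outside its range is refused whole. The fingers move at their own pace and stop on an object; the grip force is fixed at half the most. Time passes only in rows, so rows that do not move let the fingers close. It gives the time, the measured TCP pose, the force, the opening and the grip force at its end, in the units of the state.
- env.read_state(): the state, without advancing time (a new reading comes with each control period).
- env.grab_frame(name): name is "side" or "top"; returns a dict with "pixels" (480x640x3 uint8, red, green, blue), "camera_matrix" (3x3 intrinsics, pixels), "position" and "attitude" of the camera in the world. Camera axes: x right, y down, z forward; pixel columns grow to the right and rows downward; lengths in m; the calibration is good to about 2 mm. A picture is of the moment at which its call begins. There is no depth.
- env.hand_in(): hands the job in; it is judged then, once.
The state is a dict: "clock": time; "joint_positions": joint angles; "joint_velocities": joint speeds; "joint_torque": joint torques, N m; "position": TCP position; "eef_rot": TCP orientation; "wrist_force": force on the tool from outside, world axes, zero at the start; "wrist_torque": the same for the moment, N m; "finger_gap": opening from 0.0 (shut) to 1.0 (fully open); "grip_force": force on a finger pad.
Only numpy, scipy, OpenCV 4.12 (cv2) and the standard library are available. Lean on these libraries where they do the work, as an engineer would, in place of code of your own. Each camera call takes 0.05 s, during which the arm holds its last target. There are 200 camera calls.

## Working session

There is one attempt and no reset: what is moved stays moved. The work goes in short steps, Python scripts to look and compute and a shell command to move; the robot and the scene stay as the last step left them, time stands still between calls to the robot, and variables do not carry over. Pictures are saved under pics/ and viewed, at most 12 in all, crops included, and the job is handed in when it is done.

```bash
mkdir -p pics
cat > h.py <<'E'
from rig import env
import numpy as np, cv2
from scipy.spatial.transform import Rotation as R
def snap(n,f):
    d=env.grab_frame(n); cv2.imwrite('pics/'+f,d['pixels'][:,:,::-1]); return d
E
python3 - <<'E'
from h import *
import pickle
D={}
for n in('top','side'):
    d=snap(n,n+'0.png');D[n]=d
    print(n,d['camera_matrix'],d['position'],d['attitude'])
pickle.dump(D,open('cams.pkl','wb'))
s=env.read_state();print(s)
E
```

```text
top [[435.4411626    0.         319.82036784]
 [  0.         435.4411626  237.72428375]
 [  0.           0.           1.        ]] [0.43222318 0.46197895 0.95995579] [-1.72433612e+02 -4.62619459e-02 -9.01929848e+01]
side [[567.03359673   0.         316.67641965]
 [  0.         567.03359673 242.83850181]
 [  0.           0.           1.        ]] [ 0.57213333 -0.28374177  0.58799227] [-123.00673768   -0.98985509    2.06294979]
{'clock': 0.1, 'joint_positions': array([ 6.45832953e+01,  6.67074108e+00,  8.26322747e+01,  7.95002402e-04,
        9.07580575e+01, -2.16830089e+00]), 'joint_velocities': array([-0.05990877, -0.1365408 , -0.0895353 , -0.06391587,  0.05969001,
        0.05774991]), 'joint_torque': array([ 3.60567035e-03, -7.22898889e+01, -6.23860931e+01,  7.83667155e-02,
        2.29333603e-02, -3.08868084e-05]), 'position': array([0.26638249, 0.62000121, 0.21798263]), 'eef_rot': array([-1.79939001e+02, -3.10507936e-03,  1.56751605e+02]), 'wrist_force': array([ 0.86947095,  0.86096407, -0.38215939]), 'wrist_torque': array([-0.00710636,  0.01483631, -0.05050106]), 'grip_force': 0.0, 'finger_gap': 0.9970033079579361}
```

View pics/top0.png

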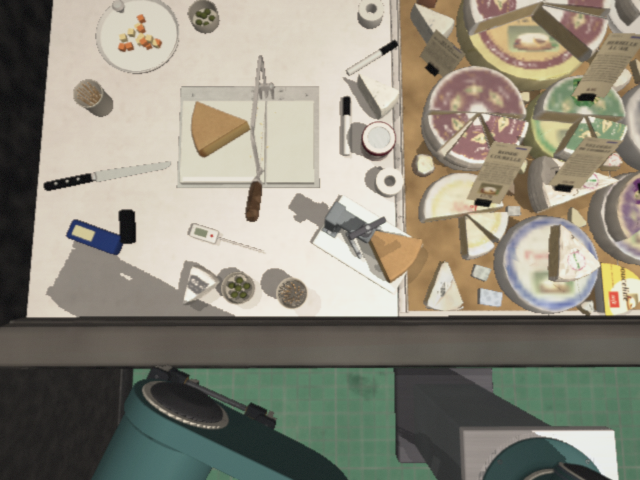

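View pics/side0.png

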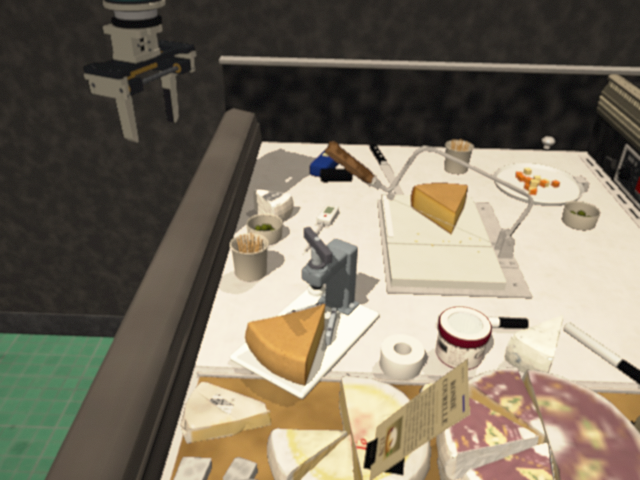

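Run:
```python
import cv2
a=cv2.imread('pics/top0.png')[185:295,300:440];cv2.imwrite('pics/c1.png',cv2.resize(a,None,fx=5,fy=5,interpolation=3))
a=cv2.imread('pics/side0.png')[215:395,220:400];cv2.imwrite('pics/c2.png',cv2.resize(a,(600,600),interpolation=3))
```

```text
(no output)
```

View pics/c1.png

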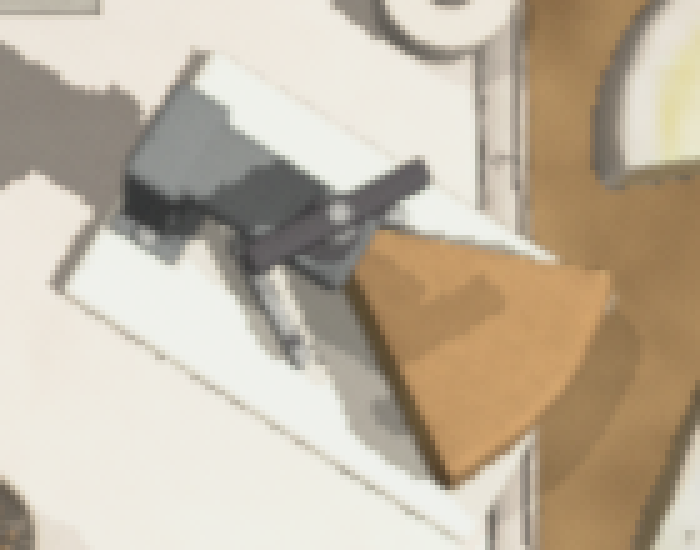

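View pics/c2.png

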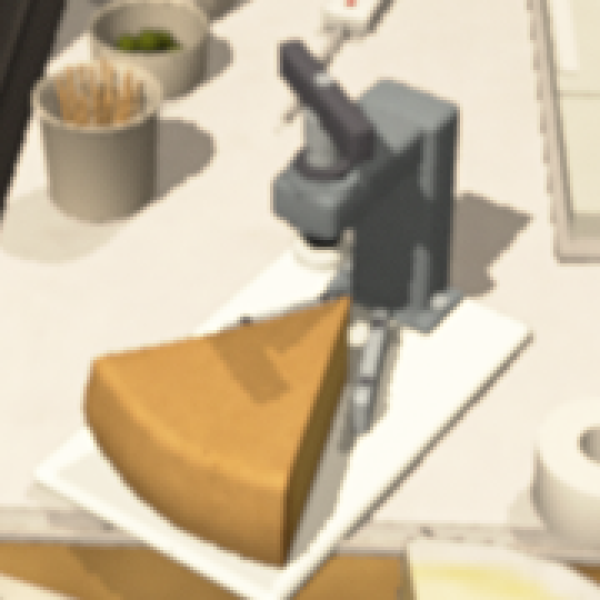

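```bash
cat >> h.py <<'E'
import pickle
from scipy.optimize import least_squares
D=pickle.load(open('cams.pkl','rb'))
def proj(n,p):
    d=D[n];q=R.from_euler('xyz',d['attitude'],degrees=True).inv().apply(np.atleast_2d(p)-d['position'])
    return q[:,:2]/q[:,2:]*d['camera_matrix'][0,0]+d['camera_matrix'][:2,2]
def ray(n,uv,z):
    d=D[n];v=R.from_euler('xyz',d['attitude'],degrees=True).apply(np.append((np.array(uv)-d['camera_matrix'][:2,2])/d['camera_matrix'][0,0],1))
    return d['position']+v*(z-d['position'][2])/v[2]
T=lambda p:np.array([300,185])+np.array(p)/5
S=lambda p:np.array([220,215])+np.array(p)/(600/180)
def place(h,pts):
    p=np.array(pts,float);c,s=np.cos(h[2]),np.sin(h[2])
    return np.c_[h[0]+c*p[:,0]-s*p[:,1],h[1]+s*p[:,0]+c*p[:,1],p[:,2]]
E
cat > fit.py <<'E'
from h import *
bz=.012
def res(q):
    h=q[:3];u=np.array([-np.sin(q[3]),np.cos(q[3]),0])*.038
    r=[]
    P=place(h,[[.085,-.065,bz],[.085,.065,bz],[-.125,-.065,bz],[-.125,.065,bz],[0,0,.168]])
    r.append(proj('top',P[[0,1,4]])-T([[210,55],[66,291],[340,212]]))
    r.append(proj('side',P[[0,2,3]])-S([[532,335],[270,600],[36,476]]))
    c=place(h,[[0,0,.168]])[0]
    B=np.array([c+u,c-u])
    r.append(proj('top',B)-T([[252,252],[428,172]]))
    return np.concatenate(r).ravel()
s=least_squares(res,[.43,.41,1.03,.6]);print(s.x,np.degrees(s.x[2:]),np.round(s.fun.reshape(-1,2),1).tolist())
h=s.x[:3]
def rc(q):
    P=place(q[:3],[[0,-.062,.063],[-.057,q[3],.063],[.057,q[3],.063]])
    return np.concatenate([proj('top',P)-T([[374,230],[610,270],[448,484]]),proj('side',P)-S([[348,298],[288,485],[92,360]])]).ravel()
best=min((least_squares(rc,[.4,.35,y,.04]) for y in(-2.6,-1,.5,2)),key=lambda s:s.cost)
for k in (best,):
    print(k.x,np.degrees(k.x[2]),np.round(k.fun.reshape(-1,2),1).tolist())
c,s_=np.cos(h[2]),np.sin(h[2]);d=best.x[:2]-h[:2]
print('cheese in holder',c*d[0]+s_*d[1],-s_*d[0]+c*d[1],np.degrees(best.x[2]-h[2]))
E
python3 fit.py
```

```text
[0.55625009 0.37113707 1.01064672 0.42647442] [57.90579149 24.43518435] [[1.1, -2.1], [-1.1, -0.1], [0.6, 0.0], [0.1, -3.2], [1.5, 1.6], [-2.9, -1.7], [-0.5, 0.5], [1.6, -0.5]]
[0.52713157 0.30656669 2.44255503 0.03328698] 139.948094306698 [[-3.7, -0.9], [2.0, -0.6], [0.1, -1.2], [-1.7, 2.8], [0.3, 0.7], [-0.6, -2.0]]
cheese in holder -0.0701735000394263 -0.009638579076891762 82.04230281627312
```

```bash
cat > fit2.py <<'E'
from h import *
exec(open('fit.py').read().split("s=least")[0].replace('from h import *',''))
s=least_squares(res,[.43,.41,1.03,.6],loss='soft_l1');h=s.x[:3]
print(s.x,np.degrees(s.x[2:]),np.round(res(s.x).reshape(-1,2),1).tolist())
def rc(q):
    P=place(q[:3],[[0,-.062,.063],[-.057,q[3],.063],[.057,q[3],.063]])
    return np.concatenate([proj('top',P[1:])-T([[610,270],[448,484]]),proj('side',P)-S([[348,298],[288,485],[92,360]])]).ravel()
k=least_squares(rc,[.527,.307,2.44,.033],loss='soft_l1')
print(k.x,np.degrees(k.x[2]),np.round(rc(k.x).reshape(-1,2),1).tolist())
d=k.x[:2]-h[:2];c,s_=np.cos(h[2]),np.sin(h[2])
print('cheese in holder',c*d[0]+s_*d[1],-s_*d[0]+c*d[1],np.degrees(k.x[2]-h[2]))
q=k.x
box=lambda x0,x1,y0,y1,z:[[x0,y0,z],[x1,y0,z],[x1,y1,z],[x0,y1,z]]
L=[(place(h,box(-.125,.085,-.065,.065,.012)),(0,0,255)),(place(h,box(-.017,.055,-.017,.017,.124)),(255,0,0)),(place(h,box(-.017,.055,-.017,.017,.098)),(255,0,255)),
 (place(q,[[0,-.062,.063],[-.057,q[3],.063],[0,.062,.063],[.057,q[3],.063]]),(0,160,0)),(place(q,[[0,-.062,.012],[-.057,q[3],.012],[0,.062,.012],[.057,q[3],.012]]),(0,255,255)),
 (place([h[0],h[1],s.x[3]],box(-.006,.006,-.038,.038,.168)),(255,255,0))]
out=[]
for n,(x,y,w,hh),f in(('top',(300,185,140,130),4),('side',(220,215,180,180),520/180)):
    a=cv2.imread(f'pics/{n}0.png')[y:y+hh,x:x+w]
    a=cv2.resize(a,None,fx=f,fy=f,interpolation=3)[:520]
    for P,col in L:
        cv2.polylines(a,[np.round((proj(n,P)-[x,y]+.0)*f).astype(np.int32)],True,col,1,cv2.LINE_AA)
    out.append(a)
m=np.hstack([out[0][:520,:],out[1][:520]]);print(m.shape)
cv2.imwrite('pics/ov.png',cv2.resize(m,None,fx=800/m.shape[1],fy=800/m.shape[1]) )
E
python3 fit2.py
```

```text
[0.55598647 0.37149355 1.01123765 0.41951699] [57.93964933 24.03655314] [[0.9, -2.0], [-1.2, 0.0], [0.4, 0.2], [-0.1, -3.4], [1.4, 1.4], [-3.1, -1.9], [-0.7, 0.6], [1.5, -0.2]]
[0.53004847 0.31252793 2.45689758 0.03959398] 140.7698618247925 [[1.3, -0.6], [0.1, -0.6], [-0.0, -0.0], [0.2, -0.1], [-1.5, -2.1]]
cheese in holder -0.06374095359950525 -0.009317497430860425 82.83021249351015
(520, 1080, 3)
```

View pics/ov.png

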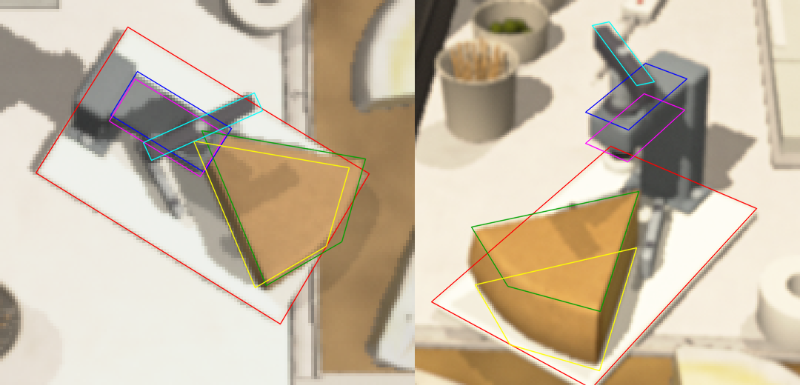

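```bash
python3 - <<'E'
from h import *
print('dot tri',least_squares(lambda p:np.r_[(proj('top',p)-T([340,212])).ravel(),(proj('side',p)-S([322,80])).ravel()],[.55,.37,.168]))if 0 else None
r=least_squares(lambda p:np.r_[(proj('top',p)-T([340,212])).ravel(),(proj('side',p)-S([322,80])).ravel()],[.55,.37,.168]);print(r.x,r.fun)
print('ray168',ray('top',T([340,212]),.169),ray('side',S([322,80]),.169))
h=[.556,.371,1.011]
for z in(.0,.03,.05):
  for P in([-.14,-.037],[-.14,.037],[-.14,-.06],[-.14,.06]):
    p=place(h,[P+[z]]);print(z,P,p.round(3),proj('top',p).round(),proj('side',p).round())
E
python3 - <<'E'
import cv2
a=cv2.imread('pics/side0.png')[340:480,180:480];a=cv2.resize(a,(600,280),interpolation=3)
b=cv2.imread('pics/top0.png')[170:310,390:540];b=cv2.resize(b,(300,280),interpolation=3)
cv2.imwrite('pics/nb.png',cv2.hconcat([a,b])[:,:800])
E
```

```text
[0.55587487 0.37221932 0.16818319] [ 0.02509742  0.21198058  0.15764256 -0.02336036]
ray168 [0.55614177 0.37235099 0.169     ] [0.55569283 0.37087005 0.169     ]
0.0 [-0.14, -0.037] [[0.513 0.233 0.   ]] [[423. 258.]] [[279. 401.]]
0.0 [-0.14, 0.037] [[0.45  0.272 0.   ]] [[406. 287.]] [[236. 377.]]
0.0 [-0.14, -0.06] [[0.532 0.221 0.   ]] [[428. 250.]] [[293. 409.]]
0.0 [-0.14, 0.06] [[0.431 0.284 0.   ]] [[401. 296.]] [[224. 370.]]
0.03 [-0.14, -0.037] [[0.513 0.233 0.03 ]] [[426. 257.]] [[278. 385.]]
0.03 [-0.14, 0.037] [[0.45  0.272 0.03 ]] [[409. 287.]] [[235. 361.]]
0.03 [-0.14, -0.06] [[0.532 0.221 0.03 ]] [[432. 248.]] [[292. 393.]]
0.03 [-0.14, 0.06] [[0.431 0.284 0.03 ]] [[403. 296.]] [[222. 354.]]
0.05 [-0.14, -0.037] [[0.513 0.233 0.05 ]] [[429. 256.]] [[278. 374.]]
0.05 [-0.14, 0.037] [[0.45  0.272 0.05 ]] [[411. 286.]] [[234. 351.]]
0.05 [-0.14, -0.06] [[0.532 0.221 0.05 ]] [[434. 247.]] [[292. 382.]]
0.05 [-0.14, 0.06] [[0.431 0.284 0.05 ]] [[405. 296.]] [[221. 344.]]
```

View pics/nb.png

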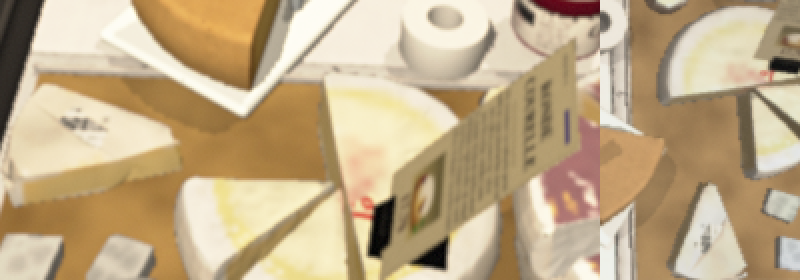

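```bash
python3 -m pendant '{"targets":[[1.5,-2.66,0,0,0,-7.07,0.14],[1.5,-2.66,0,0,0,-7.07,0.14],[1.5,-2.66,0,0,0,-7.07,0.14],[1.5,-2.66,0,0,0,-7.07,0.14],[1.5,-2.66,0,0,0,-7.07,0.14]]}'
python3 -m pendant '{"targets":[[1.5,-2.66,0,0,0,-7.07,0.14],[1.5,-2.66,0,0,0,-7.07,0.14],[1.5,-2.66,0,0,0,-7.07,0.14],[1.5,-2.66,0,0,0,-7.07,0.14],[1.5,-2.66,0,0,0,-7.07,0.14]]}'
python3 -m pendant '{"targets":[[1.5,-2.66,0,0,0,-7.07,0.14],[1.5,-2.66,0,0,0,-7.07,0.14],[1.5,-2.66,0,0,0,-7.07,0.14],[1.5,-2.66,0,0,0,-7.07,0.14],[0,0,0,0,0,0,0.14]]}'
```

```text
clock: 0.52
position: [0.3418, 0.4858, 0.2182]
eef_rot: [-180.0, 0.0, 121.1]
wrist_force: [-0.3, -0.1, -0.2]
finger_gap: 0.697
grip_force: 0.0
clock: 0.93
position: [0.4168, 0.3527, 0.2184]
eef_rot: [-180.0, 0.0, 85.7]
wrist_force: [-0.1, 1.0, 0.1]
finger_gap: 0.432
grip_force: 0.0
clock: 1.35
position: [0.4781, 0.2442, 0.2183]
eef_rot: [180.0, 0.1, 57.1]
wrist_force: [0.3, 0.4, 0.3]
finger_gap: 0.43
grip_force: 0.0
```

```bash
python3 -m pendant '{"targets":[[-0.17,0.1,-4,0,0,0.8,0.14],[0,0,-4,0,0,0,0.14],[0,0,-4,0,0,0,0.14],[0,0,-3,0,0,0,0.14],[0,0,-1.8,0,0,0,0.14]]}'
python3 -m pendant '{"targets":[[0,0,-1.8,0,0,0,0.14],[0,0,0,0,0,0,0.14]]}'
python3 - <<'E'
from h import *
out=[]
for n,(x,y,w,hh) in(('top',(320,180,120,150)),('side',(200,190,190,150*190//120))):
    a=snap(n,n+'1.png')['pixels'][y:y+hh,x:x+w,::-1]
    out.append(cv2.resize(a,(400,500),interpolation=3))
cv2.imwrite('pics/p1.png',np.hstack(out))
E
```

```text
clock: 1.77
position: [0.4729, 0.2483, 0.0465]
eef_rot: [-179.9, 0.2, 58.6]
wrist_force: [-0.8, -0.2, -0.7]
finger_gap: 0.433
grip_force: 0.0
clock: 1.93
position: [0.4728, 0.2482, 0.0288]
eef_rot: [-179.8, 0.3, 58.6]
wrist_force: [-1.3, -0.3, -1.0]
finger_gap: 0.432
grip_force: 0.0
```

View pics/p1.png

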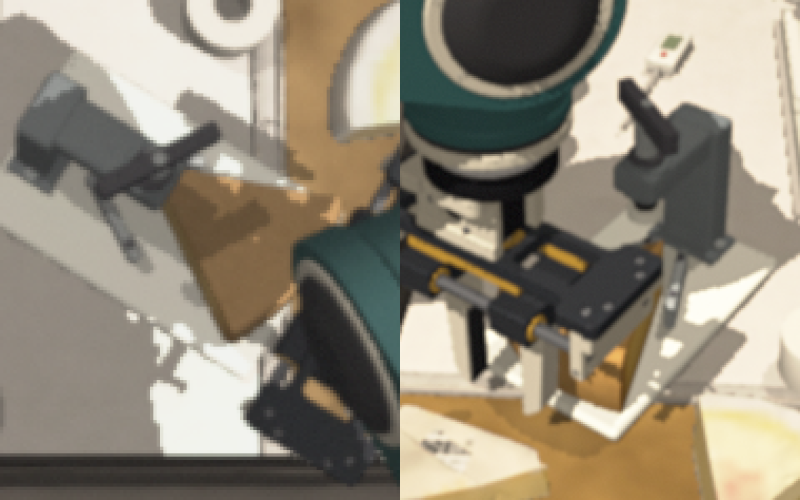

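```bash
python3 -m pendant '{"targets":[[0.38,-0.24,0,0,0,-0.7,0.14],[0.16,0.254,0,0,0,0,0.14],[0.16,0.254,0,0,0,0,0.14],[0.16,0.254,0,0,0,0,0.14],[0.16,0.254,0,0,0,0,0.14]]}'
for i in 1 2; do echo; done
python3 -m pendant '{"targets":[[0.16,0.254,0,0,0,0,0.14],[0.16,0.254,0,0,0,0,0.14],[0.16,0.254,0,0,0,0,0.14],[0.16,0.254,0,0,0,0,0.14]]}'
```

```text
clock: 2.45
position: [0.4854, 0.257, 0.0332]
eef_rot: [180.0, -0.0, 57.9]
wrist_force: [1.4, 0.8, 0.4]
finger_gap: 0.43
grip_force: 0.0


clock: 2.78
position: [0.4915, 0.2668, 0.0326]
eef_rot: [180.0, 0.0, 57.9]
wrist_force: [-0.3, -3.8, 2.2]
finger_gap: 0.432
grip_force: 1.9
```

```bash
python3 -m pendant '{"targets":[[0.16,0.254,0,0,0,0,0.14],[0.16,0.254,0,0,0,0,0.14],[0.16,0.254,0,0,0,0,0.14],[0.16,0.254,0,0,0,0,0.14]]}'
python3 -m pendant '{"targets":[[0.16,0.254,0,0,0,0,0.14],[0.16,0.254,0,0,0,0,0.14]]}'
```

```text
clock: 3.12
position: [0.4979, 0.2771, 0.0327]
eef_rot: [180.0, 0.0, 57.9]
wrist_force: [-0.5, -3.0, 1.9]
finger_gap: 0.43
grip_force: 2.0
clock: 3.28
position: [0.5011, 0.2822, 0.0326]
eef_rot: [180.0, 0.0, 57.9]
wrist_force: [-1.4, -2.6, 3.0]
finger_gap: 0.43
grip_force: 1.9
```

```bash
python3 -c "
from h import *
s=env.read_state();d=s['position'][:2]-[.556,.372];a=np.radians(57.9)
print(R.from_euler('z',-57.9,degrees=True).apply([*d,0]),R.from_euler('z',-57.9,degrees=True).apply(s['wrist_force']),s['wrist_torque'],s['grip_force'])"
```

```text
[-0.10525527 -0.00123514  0.        ] [-2.92320812 -0.15485745  3.04267793] [-0.7445738   0.31979216  0.0023589 ] 1.9399787027214188
```

```bash
python3 -m pendant '{"targets":[[0.11,0.17,0,0,0,0,0.14],[0.11,0.17,0,0,0,0,0.14],[0.11,0.17,0,0,0,0,0.14]]}'
python3 -m pendant '{"targets":[[0.11,0.17,0,0,0,0,0.14],[0.05,0.085,0,0,0,0,0.14]]}'
python3 -m pendant '{"targets":[[0.05,0.085,0,0,0,0,0.14],[0.05,0.085,0,0,0,0,0.14]]}'
```

```text
clock: 3.53
position: [0.5042, 0.2872, 0.0326]
eef_rot: [-180.0, 0.0, 57.9]
wrist_force: [-2.6, -3.5, 3.3]
finger_gap: 0.431
grip_force: 1.9
clock: 3.7
position: [0.5059, 0.2898, 0.0326]
eef_rot: [-180.0, -0.0, 57.9]
wrist_force: [-2.4, -2.9, 3.1]
finger_gap: 0.431
grip_force: 1.8
clock: 3.87
position: [0.5069, 0.2914, 0.0326]
eef_rot: [-180.0, 0.0, 57.9]
wrist_force: [-2.9, -3.7, 2.3]
finger_gap: 0.43
grip_force: 1.8
```

```bash
for i in 1; do
python3 -m pendant '{"targets":[[0.05,0.085,0,0,0,0,0.14],[0.05,0.085,0,0,0,0,0.14]]}'
python3 -m pendant '{"targets":[[0.05,0.085,0,0,0,0,0.14],[0.05,0.085,0,0,0,0,0.14]]}'; done
python3 - <<'E'
from h import *
out=[]
for n,(x,y,w,hh) in(('top',(320,180,120,150)),('side',(200,190,190,150*190//120))):
    a=snap(n,n+'2.png')['pixels'][y:y+hh,x:x+w,::-1]
    out.append(cv2.resize(a,(400,500),interpolation=3))
cv2.imwrite('pics/p2.png',np.hstack(out))
E
```

```text
clock: 4.03
position: [0.5079, 0.293, 0.0326]
eef_rot: [-180.0, 0.0, 57.9]
wrist_force: [-2.3, -4.5, 1.1]
finger_gap: 0.431
grip_force: 1.9
clock: 4.2
position: [0.5083, 0.2941, 0.0325]
eef_rot: [-180.0, 0.1, 57.9]
wrist_force: [-11.8, -13.3, 9.5]
finger_gap: 0.432
grip_force: 8.5
```

View pics/p2.png

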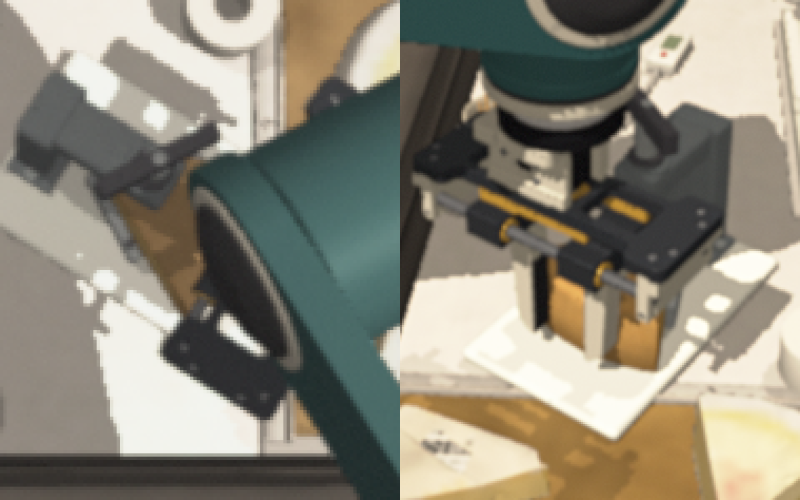

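```bash
python3 -c "
from h import *
s=env.read_state();q=R.from_euler('z',-57.9,degrees=True)
print(q.apply(s['wrist_force']),q.apply(s['wrist_torque']),s['grip_force'])"
```

```text
[-12.63488019   1.82738511   7.26717144] [ 0.39026478  2.40759442 -0.15582744] 6.430521568399854
```

```bash
python3 -m pendant '{"targets":[[-0.53,-0.85,0,0,0,0,0.14],[-1.3,-2.1,0,0,0,0,0.14],[-1.3,-2.1,0,0,0,0,0.14],[0,0,4,0,0,0,0.14],[0,0,4.1,0,0,0,0.14]]}'
python3 -m pendant '{"targets":[[0,0,4.1,0,0,0,-0.3],[0,0,4.1,0,0,0,-0.3],[0,0,4,0,0,0,-0.3],[-1.2,3.2,0,0,0,7,-0.3],[-1.2,3.2,0,0,0,7,-0.3]]}'
python3 -m pendant '{"targets":[[-1.2,3.2,0,0,0,7,-0.3],[-1.2,3.2,0,0,0,7,-0.3],[-1.2,3.2,0,0,0,7,-0.3],[-1.2,3.2,0,0,0,7,-0.3],[-1.2,3.2,0,0,0,7,-0.3]]}'
python3 -m pendant '{"targets":[[-1.2,3.2,0,0,0,7,-0.3],[0,0,0,0,0,0,-0.3]]}'
python3 - <<'E'
from h import *
out=[]
for n,(x,y,w,hh) in(('top',(320,180,120,150)),('side',(200,190,190,150*190//120))):
    a=snap(n,n+'3.png')['pixels'][y:y+hh,x:x+w,::-1]
    a=cv2.resize(a,(400,500),interpolation=3)
    h=[.556,.372,np.radians(57.9)]
    k=place(h,[[-.022,0,0]])[0]; k=[k[0],k[1],h[2]+np.pi/2]
    for r in(.04,.048):
        P=place(k,[[0,-.062,.063],[-.057,r,.063],[.057,r,.063]])
        cv2.polylines(a,[np.round((proj(n,P)-[x,y])*[400/w,500/hh]).astype(np.int32)],True,(0,255,0),1)
    out.append(a)
cv2.imwrite('pics/p3.png',np.hstack(out))
E
```

```text
clock: 4.72
position: [0.4756, 0.2427, 0.1123]
eef_rot: [-179.8, 0.2, 57.8]
wrist_force: [1.0, 1.6, 1.0]
finger_gap: 0.428
grip_force: 0.0
clock: 5.13
position: [0.4544, 0.3085, 0.2389]
eef_rot: [179.8, -0.3, 72.0]
wrist_force: [-0.2, 1.2, -1.8]
finger_gap: 0.645
grip_force: 0.0
clock: 5.55
position: [0.3926, 0.4697, 0.2358]
eef_rot: [180.0, -0.1, 107.2]
wrist_force: [0.7, 0.0, -0.2]
finger_gap: 0.65
grip_force: 0.0
clock: 5.72
position: [0.3792, 0.5042, 0.2349]
eef_rot: [-180.0, -0.1, 114.5]
wrist_force: [-0.9, 0.1, -0.4]
finger_gap: 0.652
grip_force: 0.0
```

View pics/p3.png

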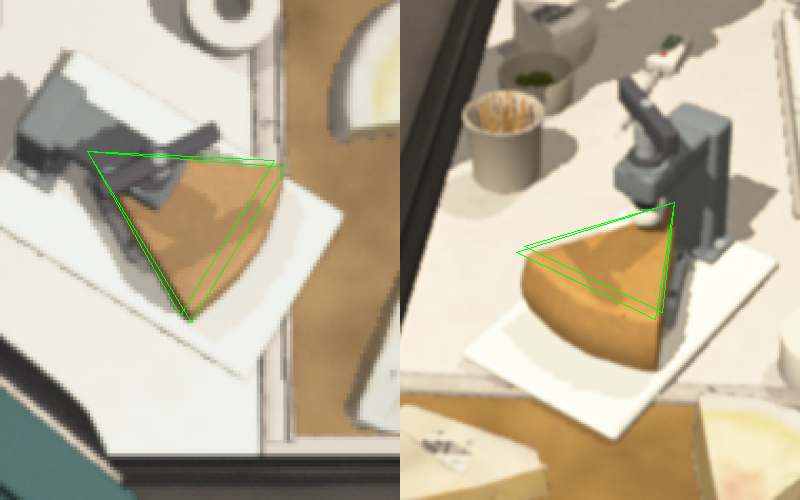

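```bash
python3 -m pendant '{"targets":[[2.95,-2.2,0,0,0,-0.3,-0.3],[2.95,-2.2,0,0,0,0,-0.3],[2.95,-2.2,0,0,0,0,-0.3],[2.95,-2.2,0,0,0,0,-0.3],[2.95,-2.2,0,0,0,0,-0.3]]}'
python3 -m pendant '{"targets":[[2.95,-2.2,0,0,0,0,-0.3],[0,0,-1,0,0,0,-0.3],[0,0,0,0,0,0,-0.3],[0,0,0,0,0,0,-0.3]]}'
```

```text
clock: 6.23
position: [0.5306, 0.3877, 0.2361]
eef_rot: [179.9, -0.0, 113.4]
wrist_force: [-0.4, 0.4, -0.3]
finger_gap: 0.648
grip_force: 0.0
clock: 6.57
position: [0.5584, 0.3673, 0.2252]
eef_rot: [-180.0, -0.0, 113.4]
wrist_force: [0.5, -0.1, -0.1]
finger_gap: 0.647
grip_force: 0.0
```

Correct by (-2.4, +4.7) mm and descend to z ≈ 0.152.

```bash
python3 -m pendant '{"targets":[[-0.24,0.47,-2,0,0,0.7,-0.3],[0,0,-2.5,0,0,0,-0.3],[0,0,-1.8,0,0,0,-0.3],[0,0,-1,0,0,0,-0.3],[0,0,0,0,0,0,-0.3]]}'
```

```text
clock: 6.98
position: [0.5548, 0.373, 0.1508]
eef_rot: [-179.9, 0.0, 114.3]
wrist_force: [0.6, -0.4, -0.8]
finger_gap: 0.65
grip_force: 0.0
```

```bash
python3 -m pendant '{"targets":[[0.1,-0.1,0.15,0,0,0,0.3],[0,0,0,0,0,0,0.6],[0,0,0,0,0,0,0.75],[0,0,0,0,0,0,0.85],[0,0,0,0,0,0,1]]}'
python3 -m pendant '{"targets":[[0,0,0,0,0,0,1],[0,0,0,0,0,0,1],[0,0,0,0,0,0,1]]}'
python3 -c "
from h import *
s=env.read_state();print(s['wrist_force'],s['wrist_torque'],s['joint_positions'])"
```

```text
clock: 7.4
position: [0.5574, 0.372, 0.1549]
eef_rot: [179.9, -0.0, 114.3]
wrist_force: [0.6, -0.1, -0.0]
finger_gap: 0.343
grip_force: 0.0
clock: 7.65
position: [0.557, 0.3718, 0.1543]
eef_rot: [-180.0, -0.0, 114.3]
wrist_force: [-11.0, -3.6, 5.1]
finger_gap: 0.128
grip_force: 22.5
[-11.00509032  -3.63973339   5.11941156] [-0.8552454   2.11081489  0.11745647] [3.15401760e+01 7.36354911e+00 8.78000309e+01 5.61214370e-03
 8.48617923e+01 7.27145454e+00]
```

```bash
python3 -m pendant '{"targets":[[-0.1,-0.04,0,0,0,0,1],[0,0,0,0,0,0,1],[0,0,0,0,0,0,1]]}'
python3 -c "
from h import *
s=env.read_state();print(s['wrist_force'],s['wrist_torque'],s['grip_force'])"
```

```text
clock: 7.9
position: [0.5565, 0.3716, 0.1543]
eef_rot: [179.9, -0.0, 114.3]
wrist_force: [3.8, 1.7, -0.2]
finger_gap: 0.126
grip_force: 29.9
[ 3.77413917  1.73749253 -0.18712155] [ 0.26674106 -0.72724157  0.03851225] 29.903549586888403
```

```bash
cat > t.py <<'E'
from h import *
t=[];
s=env.read_state();print('T',s['wrist_torque'].round(3),'q6',s['joint_positions'][5].round(1))
E
python3 -m pendant '{"targets":[[0,0,0,0,0,-5,1],[0,0,0,0,0,-5,1],[0,0,0,0,0,-5,1]]}';python3 t.py
python3 -m pendant '{"targets":[[0,0,0,0,0,-5,1],[0,0,0,0,0,-5,1]]}';python3 t.py
python3 -m pendant '{"targets":[[0,0,0,0,0,0,1]]}';python3 t.py
```

```text
clock: 8.15
position: [0.5563, 0.3716, 0.1543]
eef_rot: [180.0, -0.0, 99.0]
wrist_force: [1.9, 0.2, 1.8]
finger_gap: 0.128
grip_force: 30.1
T [ 0.013 -0.305  0.308] q6 22.5
clock: 8.32
position: [0.5562, 0.3715, 0.1542]
eef_rot: [180.0, 0.0, 89.0]
wrist_force: [1.1, 0.5, 2.1]
finger_gap: 0.124
grip_force: 30.1
T [ 0.002 -0.163  0.334] q6 32.5
clock: 8.4
position: [0.5562, 0.3715, 0.1542]
eef_rot: [180.0, -0.0, 89.0]
wrist_force: [1.4, 0.0, 1.3]
finger_gap: 0.126
grip_force: 30.2
T [ 0.001 -0.158  0.315] q6 32.5
```

```bash
for i in 1; do
python3 -m pendant '{"targets":[[0,0,0,0,0,-5,1],[0,0,0,0,0,-5,1]]}'|sed -n 3,4p;python3 t.py
python3 -m pendant '{"targets":[[0,0,0,0,0,-5,1],[0,0,0,0,0,-5,1]]}'|sed -n 3,4p;python3 t.py
python3 -m pendant '{"targets":[[0,0,0,0,0,-5,1],[0,0,0,0,0,-5,1]]}'|sed -n 3,4p;python3 t.py; done
```

```text
eef_rot: [-180.0, 0.0, 79.3]
wrist_force: [-0.8, 0.1, 2.2]
T [-0.106  0.056  0.337] q6 42.3
eef_rot: [-180.0, 0.0, 69.2]
wrist_force: [-1.3, 0.1, 3.1]
T [-0.073  0.297  0.338] q6 52.3
eef_rot: [-180.0, 0.0, 59.2]
wrist_force: [-1.4, 0.9, 3.2]
T [0.05  0.451 0.326] q6 62.3
```

```bash
for i in 1; do
python3 -m pendant '{"targets":[[0,0,0,0,0,-5,1],[0,0,0,0,0,-5,1]]}'|sed -n 3,4p;python3 t.py
python3 -m pendant '{"targets":[[0,0,0,0,0,-5,1],[0,0,0,0,0,-5,1]]}'|sed -n 3,4p;python3 t.py
python3 -m pendant '{"targets":[[0,0,0,0,0,-5,1],[0,0,0,0,0,-5,1]]}'|sed -n 3,4p;python3 t.py; done
```

```text
eef_rot: [-180.0, 0.0, 49.2]
wrist_force: [-2.9, 0.7, 3.3]
T [0.087 0.649 0.302] q6 72.3
eef_rot: [-179.9, 0.0, 39.2]
wrist_force: [-2.9, 2.2, 3.0]
T [0.249 0.786 0.323] q6 82.3
eef_rot: [-179.9, 0.0, 29.3]
wrist_force: [-4.0, 1.8, 2.5]
T [0.434 0.865 0.345] q6 92.3
```

```bash
for i in 1; do
python3 -m pendant '{"targets":[[0,0,0,0,0,-5,1],[0,0,0,0,0,-5,1]]}'|sed -n 3,4p;python3 t.py
python3 -m pendant '{"targets":[[0,0,0,0,0,-5,1],[0,0,0,0,0,-5,1]]}'|sed -n 3,4p;python3 t.py
python3 -m pendant '{"targets":[[0,0,0,0,0,-5,1],[0,0,0,0,0,-5,1]]}'|sed -n 3,4p;python3 t.py; done
```

```text
eef_rot: [-179.9, 0.1, 19.3]
wrist_force: [-4.0, 3.8, 2.9]
T [0.469 0.93  0.304] q6 102.3
eef_rot: [-179.9, 0.1, 9.3]
wrist_force: [-4.8, 3.6, 3.1]
T [0.616 0.965 0.352] q6 112.3
eef_rot: [-179.9, 0.1, -0.7]
wrist_force: [-4.4, 4.6, 2.9]
T [0.829 0.953 0.32 ] q6 122.3
```

```bash
for i in 1; do
python3 -m pendant '{"targets":[[0,0,0,0,0,-5,1],[0,0,0,0,0,-5,1]]}'|sed -n 3,4p;python3 t.py
python3 -m pendant '{"targets":[[0,0,0,0,0,-5,1],[0,0,0,0,0,-5,1]]}'|sed -n 3,4p;python3 t.py
python3 -m pendant '{"targets":[[0,0,0,0,0,-5,1],[0,0,0,0,0,-5,1]]}'|sed -n 3,4p;python3 t.py; done
```

```text
eef_rot: [-179.9, 0.1, -10.7]
wrist_force: [-3.6, 5.5, 3.1]
T [1.055 0.939 0.31 ] q6 132.3
eef_rot: [-179.9, 0.1, -20.7]
wrist_force: [-3.2, 5.8, 2.0]
T [1.221 0.952 0.342] q6 142.3
eef_rot: [-179.9, 0.1, -30.7]
wrist_force: [-3.4, 6.4, 1.9]
T [1.343 0.857 0.366] q6 152.3
```

```bash
python3 -m pendant '{"targets":[[0,0,0,0,0,-5,1],[0,0,0,0,0,-5,1]]}'|sed -n 3,4p;python3 t.py
python3 -m pendant '{"targets":[[0,0,0,0,0,0,1]]}'|sed -n 3,4p;python3 t.py
python3 -m pendant '{"targets":[[0,0,0,0,0,0,1]]}'|sed -n 3,4p;python3 t.py
```

```text
eef_rot: [-180.0, 0.1, -40.7]
wrist_force: [-3.3, 8.0, 2.1]
T [1.536 0.734 0.423] q6 162.3
eef_rot: [-179.9, 0.1, -40.8]
wrist_force: [-2.6, 8.3, 1.6]
T [1.454 0.745 0.447] q6 162.4
eef_rot: [-180.0, 0.1, -40.5]
wrist_force: [-2.7, 7.9, 0.7]
T [1.485 0.7   0.382] q6 162.1
```

```bash
python3 -m pendant '{"targets":[[0,0,0,0,0,0,-0.3],[0,0,0,0,0,0,-0.3],[0,0,0,0,0,0,-0.3],[0,0,0,0,0,0,-0.3],[0,0,2,0,0,0,-0.3]]}'
python3 -m pendant '{"targets":[[0,0,2,0,0,7,-0.3],[0,0,0,0,0,7,-0.3],[0,0,0,0,0,7,-0.3],[0,0,0,0,0,7,-0.3],[0,0,0,0,0,7,-0.3]]}' >/dev/null
python3 -m pendant '{"targets":[[0,0,0,0,0,7,-0.3],[0,0,0,0,0,7,-0.3],[0,0,0,0,0,7,-0.3],[0,0,0,0,0,7,-0.3],[0,0,0,0,0,7,-0.3]]}' >/dev/null
python3 -m pendant '{"targets":[[0,0,0,0,0,7,-0.3],[0,0,0,0,0,7,-0.3],[0,0,0,0,0,7,-0.3],[0,0,0,0,0,7,-0.3],[0,0,0,0,0,7,-0.3]]}' >/dev/null
python3 -m pendant '{"targets":[[0,0,0,0,0,7,-0.3],[0,0,0,0,0,7,-0.3],[0,0,0,0,0,7,-0.3],[0,0,0,0,0,7,-0.3],[0,0,0,0,0,7,-0.3]]}' >/dev/null
python3 -m pendant '{"targets":[[0,0,0,0,0,7,-0.3],[0,0,0,0,0,7,-0.3],[0,0,0,0,0,7,-0.3],[0,0,0,0,0,7,-0.3],[0,0,0,0,0,7,-0.3]]}' >/dev/null
python3 -m pendant '{"targets":[[0,0,0,0,0,7,-0.3],[0,0,0,0,0,7,-0.3],[0,0,0,0,0,0,-0.3]]}'; python3 t.py
python3 - <<'E'
from h import *
snap('side','s4.png')
a=cv2.imread('pics/s4.png')[190:390,210:410];cv2.imwrite('pics/s4c.png',cv2.resize(a,(600,600),interpolation=3))
E
```

```text
clock: 11.15
position: [0.5551, 0.3706, 0.1702]
eef_rot: [179.7, 0.1, -40.7]
wrist_force: [0.2, 0.1, -0.9]
finger_gap: 0.434
grip_force: 0.0
clock: 13.48
position: [0.5562, 0.3713, 0.194]
eef_rot: [-180.0, -0.0, 148.7]
wrist_force: [-0.4, 0.4, -0.2]
finger_gap: 0.654
grip_force: 0.0
T [0.036 0.07  0.037] q6 -27.1
```

View pics/s4c.png

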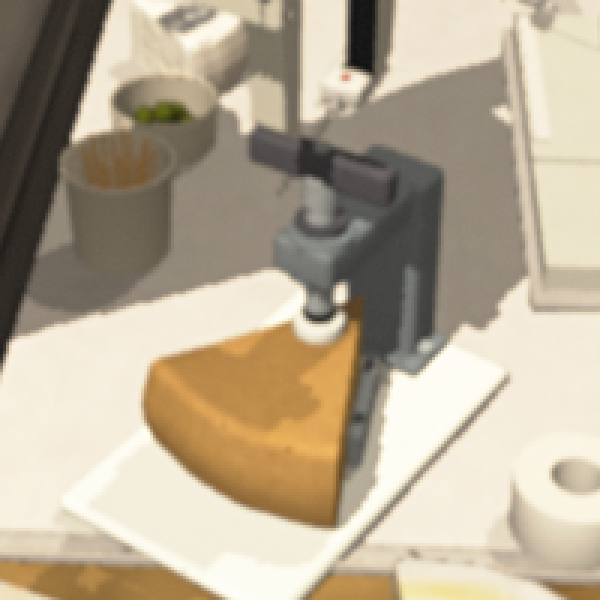

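```bash
python3 -m pendant '{"targets":[[0,0,-2.5,0,0,0,-0.3],[0,0,-1.5,0,0,0,-0.3],[0,0,0,0,0,0,0.3],[0,0,0,0,0,0,0.7],[0,0,0,0,0,0,1]]}'
python3 -m pendant '{"targets":[[0,0,0,0,0,0,1],[0,0,0,0,0,0,1],[0,0,0,0,0,0,1],[0,0,0,0,0,0,1],[0,0,0,0,0,0,1]]}';python3 t.py
```

```text
clock: 13.95
position: [0.5563, 0.3716, 0.1549]
eef_rot: [180.0, 0.0, 148.2]
wrist_force: [0.6, 0.2, 0.3]
finger_gap: 0.483
grip_force: 0.0
clock: 14.37
position: [0.5564, 0.3717, 0.1545]
eef_rot: [179.9, 0.0, 148.3]
wrist_force: [8.5, 9.0, 0.6]
finger_gap: 0.127
grip_force: 20.5
T [ 1.767 -1.55   0.111] q6 -26.7
```

```bash
python3 -m pendant '{"targets":[[0.05,0.05,0,0,0,0,1],[0,0,0,0,0,0,1],[0,0,0,0,0,-5,1],[0,0,0,0,0,-5,1],[0,0,0,0,0,0,1]]}'|sed -n 3,6p;python3 t.py
python3 -m pendant '{"targets":[[0,0,0,0,0,-5,1],[0,0,0,0,0,0,1]]}'|sed -n 3,4p;python3 t.py
python3 -m pendant '{"targets":[[0,0,0,0,0,-4,1],[0,0,0,0,0,0,1]]}'|sed -n 3,4p;python3 t.py
```

```text
eef_rot: [180.0, 0.0, 138.0]
wrist_force: [-0.1, 0.2, 3.2]
finger_gap: 0.127
grip_force: 30.3
T [-0.04   0.296  0.36 ] q6 -16.5
eef_rot: [180.0, 0.0, 133.2]
wrist_force: [-1.5, -1.2, 4.7]
T [-0.069  0.272  0.468] q6 -11.6
eef_rot: [180.0, -0.0, 129.3]
wrist_force: [-1.0, -0.2, 5.7]
T [-0.131  0.407  0.4  ] q6 -7.8
```

```bash
python3 -m pendant '{"targets":[[0,0,0,0,0,-3,1],[0,0,0,0,0,0,1]]}'|sed -n 3,4p;python3 t.py
python3 -m pendant '{"targets":[[0,0,0,0,0,0,1]]}'|sed -n 3,4p;python3 t.py
python3 -m pendant '{"targets":[[0,0,0,0,0,-3,1],[0,0,0,0,0,0,1]]}'|sed -n 3,4p;python3 t.py
python3 -m pendant '{"targets":[[0,0,0,0,0,0,1]]}'|sed -n 3,4p;python3 t.py
```

```text
eef_rot: [180.0, -0.0, 126.4]
wrist_force: [-1.7, 0.4, 5.6]
T [-0.205  0.496  0.388] q6 -4.8
eef_rot: [180.0, -0.0, 126.6]
wrist_force: [-2.8, -1.3, 4.7]
T [-0.104  0.459  0.424] q6 -5.0
eef_rot: [180.0, -0.0, 123.4]
wrist_force: [-2.7, -1.4, 5.6]
T [-0.188  0.535  0.426] q6 -1.8
eef_rot: [180.0, -0.0, 123.6]
wrist_force: [-1.2, -1.1, 5.2]
T [-0.22   0.565  0.43 ] q6 -2.0
```

```bash
python3 -m pendant '{"targets":[[0,0,0,0,0,-2,1],[0,0,0,0,0,-2,1]]}'|sed -n 3,4p;python3 t.py
python3 -m pendant '{"targets":[[0,0,0,0,0,-2,1]]}'|sed -n 3,4p;python3 t.py
python3 -m pendant '{"targets":[[0,0,0,0,0,-2,1]]}'|sed -n 3,4p;python3 t.py
python3 -m pendant '{"targets":[[0,0,0,0,0,0,1]]}'|sed -n 3,4p;python3 t.py
python3 -m pendant '{"targets":[[0,0,0,0,0,0,1]]}'|sed -n 3,4p;python3 t.py
```

```text
eef_rot: [180.0, -0.0, 119.5]
wrist_force: [-2.6, -1.1, 5.8]
T [-0.278  0.567  0.514] q6 2.1
eef_rot: [-180.0, 0.0, 117.5]
wrist_force: [-2.6, -0.7, 5.5]
T [-0.227  0.584  0.468] q6 4.1
eef_rot: [-180.0, -0.0, 115.5]
wrist_force: [-2.6, -0.0, 5.9]
T [-0.284  0.695  0.49 ] q6 6.1
eef_rot: [-180.0, -0.0, 115.5]
wrist_force: [-3.5, -0.2, 5.0]
T [-0.229  0.55   0.5  ] q6 6.1
eef_rot: [-180.0, -0.0, 115.6]
wrist_force: [-3.7, -0.6, 5.6]
T [-0.188  0.553  0.484] q6 6.0
```

```bash
python3 -m pendant '{"targets":[[0,0,0,0,0,0,-0.3],[0,0,0,0,0,0,-0.3],[0,0,0,0,0,0,-0.3],[0,0,0,0,0,0,-0.3],[0,0,0,0,0,0,-0.3]]}'
python3 -m pendant '{"targets":[[0,0,2,0,0,0,-0.3],[0,0,3,0,0,0,-0.3],[0,0,3,0,0,0,-0.3],[-2.5,2.5,0,0,0,0,-0.3],[-2.5,2.5,0,0,0,0,-0.3]]}'
python3 -m pendant '{"targets":[[-2.5,2.5,0,0,0,0,-0.3],[-2.5,2.5,0,0,0,0,-0.3],[0,0,0,0,0,0,-0.3],[0,0,0,0,0,0,-0.3]]}'
python3 - <<'E'
from h import *
out=[]
for n,(x,y,w,hh) in(('top',(320,180,120,150)),('side',(200,190,190,150*190//120))):
    a=snap(n,n+'5.png')['pixels'][y:y+hh,x:x+w,::-1]
    out.append(cv2.resize(a,(400,500),interpolation=3))
cv2.imwrite('pics/p5.png',np.hstack(out))
E
```

```text
clock: 16.53
position: [0.5566, 0.372, 0.1539]
eef_rot: [-180.0, 0.0, 115.3]
wrist_force: [0.6, 0.1, 0.6]
finger_gap: 0.436
grip_force: 0.0
clock: 16.95
position: [0.5073, 0.422, 0.2363]
eef_rot: [179.8, -0.0, 115.2]
wrist_force: [1.0, -0.1, -0.6]
finger_gap: 0.652
grip_force: 0.0
clock: 17.28
position: [0.4555, 0.4731, 0.234]
eef_rot: [-180.0, 0.0, 115.4]
wrist_force: [0.5, -0.0, 0.1]
finger_gap: 0.654
grip_force: 0.0
```

View pics/p5.png

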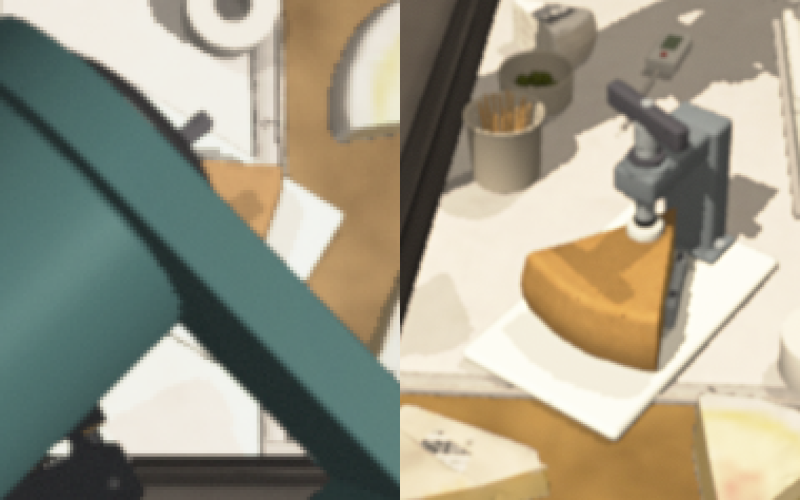

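The side view shows the cheese still home, with its tip near (672,205). The pad is pressed on it at (645,228), and the gripper is clear of everything.

```bash
python3 -c "
from rig import env
print(env.hand_in())"
```

```text
the job is handed in; nothing more can be done
None
```

The cheese is home against both rails and clamped at about 0.165 N m above free turning (good is 0.10 to 0.26); the handle is released, the robot is clear, and the job was handed in at about 17 s.

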